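# Load the blue specimen tray onto the imager's presence switch

### The arm

A 6-joint arm with a two-finger parallel gripper is mounted at the origin on the work surface. World frame = base frame: x ahead of the robot, y to its left, z up, the work surface at z = 0. Lengths are in m, angles in degrees, forces in N, time in s.
With the tool pointing down it reaches from about 0.25 to 0.725 m from the base axis. Payload 9.7 kg.
Tool frame: the origin (TCP) lies between the finger pads; the fingertips stand 22 mm ahead of it and the grasp point (between the pads) lies 3 mm ahead of it; z points along the fingers, y is the line along which they close (so a half turn about z gives the same grasp; the last joint's range is limited). The gripper opens to 85 mm and grips with 20 to 120 N. Pads are 22 mm wide; open, the fingers measure 114 mm over their backs; the gripper's body (76 mm by 85 mm) begins 54 mm behind the grasp point. The pads swing forward as they close: fully open they stand 13 mm farther back than shut.
Start: joints at [65.317, 4.979, 10.078, 95.1, 0, 90], TCP at [0.23, 0.5, 0.253] pointing down, gripper open.
Joint ranges: [-179.16, 179.16], [-48.56, 103.87], [-65.8, 70.77], [-126.05, 130.52], [-82.76, 87.17], [-180, 180]. Speed limits (degrees/s): [127.2, 127.2, 147.25, 180, 180, 180].

### API

Orientations are given as [roll, pitch, yaw] about the fixed x, y, z axes, in that order (R = Rz(yaw) Ry(pitch) Rx(roll)).
In Python, from workcell import manip gives the robot as it stands.
- The arm moves only by the tool carry_out, never from a script. Its argument "increments" is a list of rows, each a list of 5 numbers: the shift along the tool's x, y, z in m, then the turn about the tool's z in rad, then the opening, from 0 (shut) to 1 (fully open). In form: [[x, y, z, turn, hand], ...]. A call has 1 to 8 rows; each row shifts and turns the commanded pose from where the row before left it, along the tool's axes as they then stand; what a row does not reach is not made up. A row lasts 1/8 s, in which the tool goes at most 62.5 mm and 10.7 degrees, less where a joint would pass 70% of its speed; a pose out of reach is approached as far as the arm can. A call is refused whole if a number of a shift passes 0.0625 or a number of a turn 0.188, either way. A call with a gripper value outside its range is refused whole. The fingers move at their own pace and stop on an object; the grip force is fixed at half the most. Time passes only in rows, so rows that do not move let the fingers close. It gives the time, the measured TCP pose, the force, the opening and the grip force at its end, in the units of the state.
- manip.get_obs(): the state, without advancing time (a new reading comes with each control period).
- manip.snapshot(name): name is "side" or "top"; returns (picture, depth): 480x640x3 uint8, blue, green, red; 480x640 float32, m along the optical axis (not along the pixel's ray), 0 where there is no reading.
- manip.camera_params(name): a dict with "K" (3x3 intrinsics, pixels), "k1" (the pictures are not rectified: a ray, as slopes to the right and down, at radius r is drawn at 1 + k1 r^2 times it, then the intrinsics apply), "rvec" (rotation vector, rad) and "tvec" (3), from world to camera coordinates, as OpenCV has them. Camera axes: x right, y down, z forward; pixel columns grow to the right and rows downward; lengths in m; the calibration is good to about 2 mm. A picture is of the moment at which its call begins. camera_params takes no time and is no camera call.
- manip.job_done(): hands the job in; it is judged then, once.
Trained networks look in the newest picture that a camera, given by its name, has taken for a name from the list of things; names that differ only in an ending like _2 or _b are one class to them, and where a whole thing is asked for, a point or a joint stands for the part that bears it (a point fixed in the world has none). Each returns a list of dicts, best first, with "score" (0 to 1); they miss things now and then, are a little off and sometimes report something else, mostly with a low value. They report only what shows in the picture. A call takes as long as a camera call. They do not tell look-alikes from the thing itself.
- manip.spot_in(camera, name): "xyz" ([x, y, z] in m, in the coordinates of the camera as it stood for that picture, good to about 4 mm: the middle of the surface that is visible of it).
- manip.landmark_of(camera, name): "xyz" ([x, y, z] in m, in the coordinates of the camera as it stood for that picture, good to about 4 mm: a listed point, or the origin of a listed thing).
The state is a dict: "clock": time; "joints": joint angles; "qd": joint speeds; "joint_torque": joint torques, N m; "position": TCP position; "tool_rot": TCP orientation; "wrist_force": force on the tool from outside, world axes, zero at the start; "moment": the same for the moment, N m; "width": opening from 0.0 (shut) to 1.0 (fully open); "finger_force": force on a finger pad.
Only numpy, scipy, OpenCV 4.12 (cv2) and the standard library are available. Lean on these libraries where they do the work, as an engineer would, in place of code of your own. Each camera call takes 0.05 s, during which the arm holds its last target. There are 200 camera calls.

### The job

Load the blue specimen tray into the white loading dock: pick it up by its rib and lower it flat into the dock's nest, lengthwise along the nest, so that its end presses the hinged presence-switch lever fully down. Keep hold of it until it is down on the lever (do not drop it in), then let go and leave it lying there. Leave the yellow tray where it is.

Things in the scene. Friction and masses are not known exactly. Their poses are not given: they have to be found in the camera images.
- blue_tray: Loose blue plastic specimen tray, about 0.25 kg, 110 mm (its x) by 80 mm (its y), rim 12 mm high all round, deck inside the rim 8 mm high with mounted mosquitoes on white paper. In its middle stands a grip rib 40 mm long (x), 16 mm thick (y), its top 50 mm above the underside: take it with the fingers closing along the tray's y, fingertips above the rim. Origin: centre of the underside, z up. Either way round is the same.
- yellow_tray: Loose yellow tray of exactly the same shape, a bystander; origin likewise. It and the blue one swap places between runs.
- dock: Fixed white loading dock, its position and yaw vary. Its nest is an open recess 134 mm (its x) by 104 mm (its y) centred on the origin, with a grey floor 15 mm above the table and a white border 10 mm wide whose top is 21 mm above the table. The seated tray's underside is 15 mm above the dock's origin. Beyond the border at the +x end is a black switch housing up to x = 103 mm, 34 mm high. Origin: centre of the nest, on the table; z up; x points to the switch.
- lever (a joint): Hinged steel switch lever with a red roller at its tip, in the +x end of the dock's nest. Hinged at dock x = 66 mm, y = 0, it points inward to -x and, free, rises until the roller stands 15 mm above the nest floor, at about x = 37 mm. Value in rad: 0 free (up), grows as it is pressed down, about 0.46 when a tray lies flat on it. A light spring (under 1 N at the tip) holds it up; the tray's own weight keeps it down.
Things that resemble listed ones, but are neither listed nor needed, are in the scene too. Leave any green or purple look-alike of the dock alone. There is more than one size of the blue_tray; the job needs the smaller.

How it is judged:
By the outcome, as a careful person would: the job done as asked, in the order asked, and still so for the second after the job is handed in, with the robot touching nothing.
It also fails if it takes over 35 s, if anything falls off the work surface, if the arm or the gripper's body presses on something with over 40 N, if the wrist force passes 120 N, or if a joint passes its speed limit or range.

## Working session

There is one attempt and no reset: what is moved stays moved. The work goes in short steps, Python scripts to look and compute and a tool call to move; the robot and the scene stay as the last step left them, time stands still between calls to the robot, and variables do not carry over. Pictures are saved under pics/ and viewed, at most 10 in all, crops included, and the job is handed in when it is done.

Besides the shell and the picture viewer there is one more tool, called after "Emit:" as name(argument=value, ...), one argument or row to a line, values as JSON. carry_out: Moves the arm, as the interface text tells. Its arguments: {"type":"object","properties":{"increments":{"type":"array","items":{"type":"array","items":{"type":"number"}}}},"required":["increments"]}

```bash
ls; mkdir -p pics; cat > h.py <<'E'
import numpy as np, cv2
from workcell import manip
def cam(n):
    p=manip.camera_params(n);K=np.array(p["K"],float);R=cv2.Rodrigues(np.array(p["rvec"],float))[0];t=np.array(p["tvec"],float).ravel()
    return K,float(p["k1"]),R,t
def world(n,uv,d):
    """pixels (N,2), depth (N) -> world points"""
    K,k1,R,t=cam(n);uv=np.asarray(uv,float).reshape(-1,1,2)
    s=cv2.undistortPoints(uv,K,np.array([k1,0,0,0.])).reshape(-1,2)
    d=np.asarray(d,float).reshape(-1,1)
    return (np.hstack([s*d,d])-t)@R
def c2w(n,x):
    K,k1,R,t=cam(n);return R.T@(np.array(x)-t)
def pix(n,P):
    K,k1,R,t=cam(n);return cv2.projectPoints(np.asarray(P,float).reshape(-1,3),cv2.Rodrigues(R)[0],t,K,np.array([k1,0,0,0.]))[0].reshape(-1,2)
E
python3 - <<'E'
from h import *
for n in ("top","side"):
    im,d=manip.snapshot(n);cv2.imwrite(f"pics/{n}0.png",im);np.savez(f"{n}0.npz",im=im,d=d)
    for k in ("blue_tray","yellow_tray","dock","lever"):
        for r in manip.landmark_of(n,k):
            w=c2w(n,r["xyz"]);print(n,k,round(r["score"],2),w.round(3),pix(n,w).round()[0])
print(manip.get_obs())
E
```

```text
pics
top blue_tray 0.69 [0.534 0.347 0.005] [179. 191.]
top blue_tray 0.68 [ 0.192  0.336 -0.001] [179. 356.]
top yellow_tray 0.78 [ 0.556  0.07  -0.006] [310. 183.]
top dock 0.74 [ 0.311 -0.194  0.003] [438. 298.]
top dock 0.73 [ 0.319  0.117 -0.001] [287. 294.]
top dock 0.6 [ 0.561 -0.221 -0.001] [447. 180.]
top dock 0.25 [0.536 0.348 0.003] [179. 191.]Traceback (most recent call last):
  File "<stdin>", line 5, in <module>
ValueError: it knows: blue_tray, dock, yellow_tray
```

View pics/top0.png

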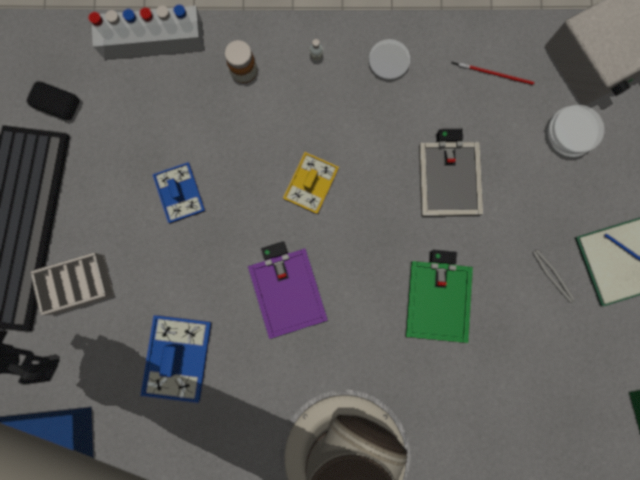

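The top picture shows two blue trays: a small one at (179,192) and a larger one at (177,358). The dock-like things are the white dock at (451,178), a purple one at (288,293) and a green one at (440,300). The yellow tray is at (311,182). My choice is the small blue tray at (179,192) and the white dock at (451,178), whose switch points up in the image. Next I'll check both in a crop and measure them.

```bash
python3 - <<'E'
from h import *
for n in ("top","side"):
    im,d=manip.snapshot(n);np.savez(f"{n}0.npz",im=im,d=d)
    cv2.imwrite(f"pics/{n}0b.png",im)
    hsv=cv2.cvtColor(im,cv2.COLOR_BGR2HSV)
    v,u=np.mgrid[:480,:640]; W=world(n,np.stack([u,v],-1).reshape(-1,2),d.reshape(-1)).reshape(480,640,3); 
    np.save(f"W{n}.npy",W)
    def near(c,r): return (np.hypot(W[...,0]-c[0],W[...,1]-c[1])<r)&(d>0)
    for nm,c in (("blue",(.534,.347)),("yellow",(.556,.07)),("big",(.192,.336)),("dock",(.565,-.225))):
        m=near(c,.11)
        hi=m&(W[...,2]>(.004 if nm!="dock" else .012))
        if nm=="dock": hi&=W[...,2]<.027
        P=W[hi]
        if len(P)<20: print(n,nm,len(P));continue
        r=cv2.minAreaRect((P[:,:2]*1000).astype(np.float32))
        print(n,nm,len(P),r,"ztab",np.median(W[m&~hi][:,2]).round(4) if (m&~hi).any() else None,"z pct",np.percentile(P[:,2],[5,50,95,99]).round(4))
        rib=P[P[:,2]>.035]
        if len(rib)>3 and nm!="dock": print("   rib",len(rib),rib.mean(0).round(4),cv2.minAreaRect((rib[:,:2]*1000).astype(np.float32)))
t=cv2.imread("pics/top0b.png")
a=cv2.resize(t[150:235,140:220],None,fx=5,fy=5,interpolation=cv2.INTER_CUBIC);b=cv2.resize(t[120:225,405:500],(385,425),interpolation=cv2.INTER_CUBIC)
cv2.imwrite("pics/crop1.png",np.hstack([a,b]))
E
```

```text
top blue 1994 ((541.1943969726562, 350.90673828125), (196.5553741455078, 176.81578063964844), 49.56016159057617) ztab -0.0008 z pct [0.005  0.0091 0.0484 0.0504]
   rib 188 [0.5304 0.3466 0.0472] ((531.2073974609375, 347.937255859375), (40.40013885498047, 16.920236587524414), 18.669342041015625)
top yellow 1953 ((556.4945068359375, 64.34735107421875), (185.1146697998047, 195.45867919921875), 38.24701690673828) ztab -0.0008 z pct [0.0052 0.009  0.0481 0.0508]
   rib 173 [0.5519 0.0684 0.048 ] ((553.0367431640625, 68.60884094238281), (16.22255516052246, 40.226173400878906), 65.81817626953125)
top big 8997 ((193.69674682617188, 339.74688720703125), (207.783935546875, 207.82566833496094), 12.30749225616455) ztab -0.0004 z pct [0.0098 0.0648 0.651  0.6568]
   rib 4642 [0.1847 0.2924 0.5261] ((191.62161254882812, 336.65264892578125), (218.40426635742188, 57.993743896484375), 87.72698974609375)
top dock 3854 ((571.8015747070312, -223.17034912109375), (177.58128356933594, 124.92816925048828), 0.7208520770072937) ztab -0.0001 z pct [0.0125 0.0155 0.0221 0.0242]
side blue 830 ((532.69909667968
[... 334 characters left out ...]
84765625, 110.693603515625), 65.21002960205078) ztab -0.0007 z pct [0.0057 0.01   0.0485 0.0505]
   rib 178 [0.5514 0.0661 0.0451] ((552.714599609375, 68.86341094970703), (21.30790138244629, 40.090065002441406), 68.46137237548828)
side big 2484 ((193.792236328125, 360.2066345214844), (170.9532470703125, 159.49241638183594), 83.29307556152344) ztab -0.0008 z pct [0.0091 0.0171 0.3286 0.3449]
   rib 841 [0.1942 0.3732 0.1636] ((197.94598388671875, 383.40667724609375), (123.93765258789062, 58.557212829589844), 81.43541717529297)
side dock 4282 ((572.3777465820312, -222.22015380859375), (180.07566833496094, 127.45195770263672), 0.9378982782363892) ztab -0.0001 z pct [0.0128 0.0152 0.0216 0.0244]
```

View pics/crop1.png

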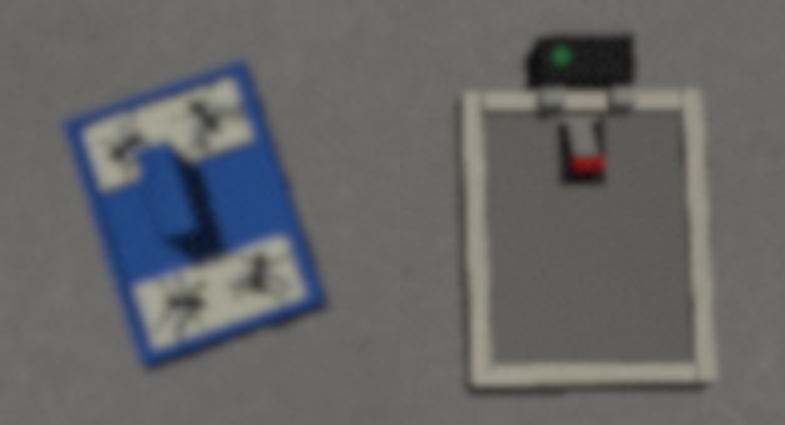

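View pics/side0b.png

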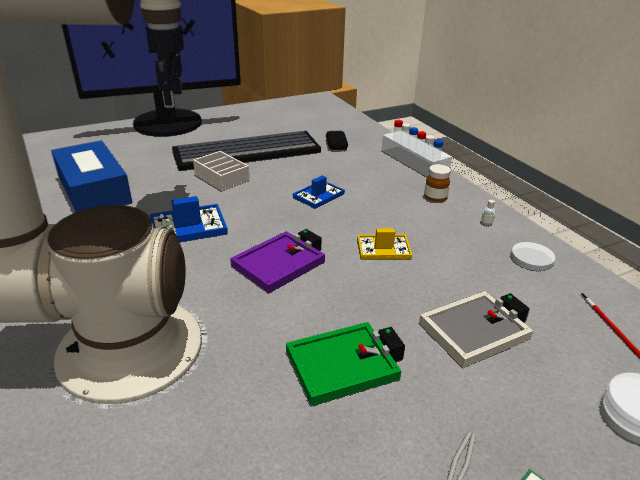

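The crop confirms the choice: the small blue tray is about 110x80 mm, its rib is at crop (175,190), and the dock is white with its switch at the top (+x). The side view agrees, with the small blue tray at (319,190) and the white dock at (475,325). Next is the dock fit and the tool state.

```bash
python3 - <<'E'
from h import *
from scipy.optimize import least_squares
for n in ("top","side"):
    z=np.load(f"{n}0.npz");im,d=z["im"],z["d"];W=np.load(f"W{n}.npy")
    hsv=cv2.cvtColor(im,cv2.COLOR_BGR2HSV)
    near=(np.abs(W[...,0]-.56)<.1)&(np.abs(W[...,1]+.222)<.085)&(d>0)
    m=(near&(hsv[...,2]>135)&(hsv[...,1]<60)&(abs(W[...,2]-.021)<.006)).astype(np.uint8)
    m=(cv2.connectedComponentsWithStats(m)[1]);m=(m==np.bincount(m[m>0]).argmax())
    v,u=np.nonzero(m);P=W[m][:,:2]
    print(n,m.sum(),cv2.minAreaRect((P*1000).astype(np.float32)),im[m].mean(0))
    # fit border centreline 144x114
    def res(p):
        c,s=np.cos(p[2]),np.sin(p[2]);q=(P-p[:2])@np.array([[c,-s],[s,c]])
        a,b=abs(q[:,0])-.072,abs(q[:,1])-.057
        sd=np.where((a>0)&(b>0),np.hypot(a,b),np.maximum(a,b)); return np.maximum(abs(sd)-.004,0)
    r=least_squares(res,[.56,-.222,.02],loss="soft_l1",f_scale=.002);print(r.x[:2].round(4),np.degrees(r.x[2]).round(2),r.cost)
    # lever red
    rd=near&(hsv[...,1]>150)&((hsv[...,0]<8)|(hsv[...,0]>172));print("red",W[rd].mean(0).round(4),rd.sum())
    bl=(hsv[...,0]>100)&(hsv[...,0]<125)&(hsv[...,1]>120)&(np.hypot(W[...,0]-.532,W[...,1]-.347)<.09)&(W[...,2]>-.01)&(d>0)
    print("blue",cv2.minAreaRect((W[bl][:,:2]*1000).astype(np.float32)))
o=manip.get_obs();print({k:o[k] for k in("clock","position","tool_rot","wrist_force","width")})
E
```

```text
top 858 ((560.6737670898438, -223.57275390625), (152.91917419433594, 123.47724914550781), 1.2935985326766968) [131.11888112 142.8974359  148.39160839]
[ 0.5607 -0.2233] 0.92 5.477914439565404e-06
red [ 0.5969 -0.2223  0.022 ] 31
blue ((531.6844482421875, 347.4131774902344), (110.02556610107422, 78.66181945800781), 19.891071319580078)
side 1007 ((561.8466186523438, -222.05575561523438), (157.46397399902344, 126.87057495117188), 1.0115108489990234) [190.84806356 209.61966236 218.20059583]
[ 0.5616 -0.2229] 0.86 0.00013765790454703324
red [ 0.6004 -0.2216  0.0242] 50
blue ((538.7384643554688, 348.1168212890625), (128.5324249267578, 85.8639907836914), 18.07898712158203)
{'clock': 0.3, 'position': array([0.22963221, 0.49968988, 0.25306184]), 'tool_rot': array([-1.79974274e+02, -1.31238371e-03,  1.55318156e+02]), 'wrist_force': array([-0.04297252, -0.16383546, -0.13694361]), 'width': 1.0047414914017412}
```

```bash
cat >> h.py <<'E'
def plan(x,y,z,yaw,n,hand):
    """rows of tool-frame increments to a tool-down pose; yaw modulo 180"""
    from scipy.spatial.transform import Rotation as Ro
    o=manip.get_obs();p=np.array(o["position"]);w=o["tool_rot"][2]
    dy=(yaw-w+90)%180-90;D=(np.array([x,y,z])-p)
    print("pos",p.round(4),"rot",np.round(o["tool_rot"],2),"j",np.round(o["joints"],1),"D",D.round(4),"dyaw",round(dy,2),"w",o["width"],"f",o["finger_force"],np.round(o["wrist_force"],1),"t",o["clock"])
    for i in range(n):
        R=Ro.from_euler("xyz",[180,0,w+dy*i/n],degrees=True).as_matrix()
        print([*(R.T@D/n).round(4).tolist(),round(-np.radians(dy)/n,4),hand])
E
python3 -c "
from h import *
plan(.531,.3475,.17,198.7,8,1)"
```

```text
pos [0.2296 0.4997 0.2531] rot [-179.97   -0.    155.32] j [65.3  5.  10.1 95.1  0.  90. ] D [ 0.3014 -0.1522 -0.0831] dyaw 43.38 w 1.0047414914017412 f 0.0 [-0.  -0.2 -0.1] t 0.3
[-0.0422, -0.0016, 0.0104, np.float64(-0.0946), 1]
[-0.0418, -0.0055, 0.0104, np.float64(-0.0946), 1]
[-0.0411, -0.0095, 0.0104, np.float64(-0.0946), 1]
[-0.04, -0.0133, 0.0104, np.float64(-0.0946), 1]
[-0.0386, -0.017, 0.0104, np.float64(-0.0946), 1]
[-0.0368, -0.0206, 0.0104, np.float64(-0.0946), 1]
[-0.0347, -0.024, 0.0104, np.float64(-0.0946), 1]
[-0.0323, -0.0272, 0.0104, np.float64(-0.0946), 1]
```

Emit:
carry_out(
  increments=[
    [-0.042, -0.002, 0.01, -0.095, 1],
    [-0.042, -0.0055, 0.01, -0.095, 1],
    [-0.041, -0.0095, 0.01, -0.095, 1],
    [-0.04, -0.013, 0.01, -0.095, 1],
    [-0.0385, -0.017, 0.01, -0.095, 1],
    [-0.037, -0.0205, 0.01, -0.095, 1],
    [-0.035, -0.024, 0.01, -0.095, 1],
    [-0.032, -0.027, 0.01, -0.095, 1],
  ],
)

```text
clock: 1.3
position: [0.5321, 0.3474, 0.1729]
tool_rot: [180.0, -0.0, -161.0]
wrist_force: [0.1, 0.3, 0.1]
width: 1.0
finger_force: 0.0
```

```bash
python3 -c "
from h import *
plan(.531,.3475,.1,198.7,2,1)
im,d=manip.snapshot('side');cv2.imwrite('pics/s1.png',cv2.resize(im[80:300,200:460],None,fx=3,fy=2.7))"
```

```text
pos [0.5321 0.3474 0.1729] rot [ 180.     -0.   -160.96] j [33.1 16.  13.8 87.8  0.  14.1] D [-0.0011  0.0001 -0.0729] dyaw -0.34 w 1.000193723697654 f 0.0 [0.1 0.3 0.1] t 1.3
[0.0005, 0.0002, 0.0364, np.float64(0.003), 1]
[0.0005, 0.0002, 0.0364, np.float64(0.003), 1]
```

Emit:
carry_out(
  increments=[
    [0.0005, 0, 0.036, 0.003, 1],
    [0.0005, 0, 0.036, 0.003, 1],
    [0, 0, 0.025, 0, 1],
    [0, 0, 0.018, 0, 1],
    [0, 0, 0.011, 0, 1],
    [0, 0, 0.0049, 0, 1],
    [0, 0, 0, 0, 1],
  ],
)

```text
clock: 2.22
position: [0.5301, 0.348, 0.0428]
tool_rot: [180.0, 0.0, -161.5]
wrist_force: [1.0, 0.7, 0.6]
width: 1.003
finger_force: 0.0
```

```bash
python3 -c "
from h import *
plan(.531,.3475,.042,198.7,1,1)
im,d=manip.snapshot('side');cv2.imwrite('pics/s2.png',cv2.resize(im[120:220,250:390],None,fx=5,fy=5,interpolation=cv2.INTER_CUBIC))"
```

```text
pos [0.5301 0.348  0.0428] rot [ 1.7999e+02  3.0000e-02 -1.6148e+02] j [33.3 17.4  1.2 73.7  0.  14.8] D [ 0.0009 -0.0005 -0.0008] dyaw 0.18 w 1.0026434525612358 f 0.0 [1.  0.7 0.6] t 2.225
[-0.0007, -0.0007, 0.0008, np.float64(-0.0032), 1]
```

View pics/s2.png

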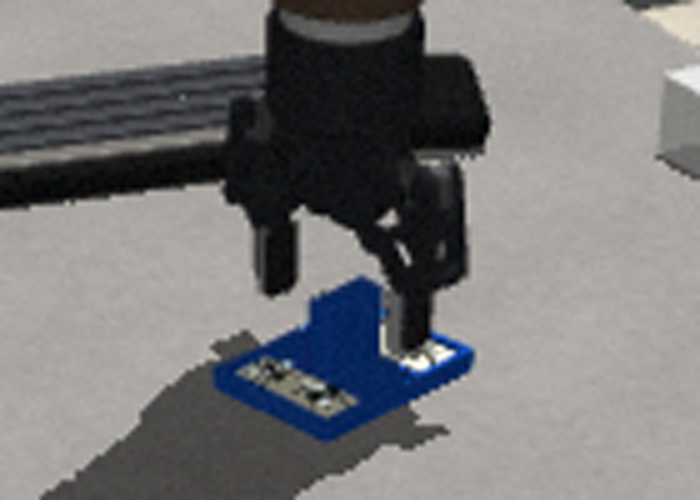

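The open fingers straddle the small blue tray's rib at about (345,330) in the crop, with the fingertips above the rim. Now I'll close the gripper.

Emit:
carry_out(
  increments=[
    [-0.0005, -0.0005, 0.0005, -0.003, 0.6],
    [0, 0, 0, 0, 0.3],
    [0, 0, 0, 0, 0],
    [0, 0, 0, 0, 0],
    [0, 0, 0, 0, 0],
    [0, 0, 0, 0, 0],
    [0, 0, 0, 0, 0],
    [0, 0, 0, 0, 0],
  ],
)

```text
clock: 3.28
position: [0.5307, 0.3476, 0.0421]
tool_rot: [180.0, 0.0, -161.3]
wrist_force: [-0.6, 1.2, 3.5]
width: 0.177
finger_force: 60.1
```

Emit:
carry_out(
  increments=[
    [0, 0, -0.01, 0, 0],
    [0, 0, -0.02, 0, 0],
    [0, 0, -0.04, 0, 0],
    [0, 0, -0.04, 0, 0],
    [0, 0, -0.02, 0, 0],
    [0, 0, 0, 0, 0],
  ],
)

```text
clock: 4.03
position: [0.5313, 0.3479, 0.1747]
tool_rot: [179.9, 0.2, -161.3]
wrist_force: [0.1, -0.7, -2.7]
width: 0.18
finger_force: 59.4
```

```bash
python3 -c "
from h import *
plan(.561,-.223,.172,180.9,16,0)"
```

```text
pos [0.5313 0.3479 0.1747] rot [ 179.95    0.22 -161.31] j [33.2 15.7 13.7 87.7 -0.  14.5] D [ 0.0297 -0.5709 -0.0027] dyaw -17.79 w 0.17999237621368672 f 59.431947469711304 [ 0.1 -0.7 -2.7] t 4.025
[0.0097, -0.0344, 0.0002, np.float64(0.0194), 0]
[0.009, -0.0346, 0.0002, np.float64(0.0194), 0]
[0.0083, -0.0347, 0.0002, np.float64(0.0194), 0]
[0.0077, -0.0349, 0.0002, np.float64(0.0194), 0]
[0.007, -0.035, 0.0002, np.float64(0.0194), 0]
[0.0063, -0.0352, 0.0002, np.float64(0.0194), 0]
[0.0056, -0.0353, 0.0002, np.float64(0.0194), 0]
[0.0049, -0.0354, 0.0002, np.float64(0.0194), 0]
[0.0042, -0.0355, 0.0002, np.float64(0.0194), 0]
[0.0036, -0.0356, 0.0002, np.float64(0.0194), 0]
[0.0029, -0.0356, 0.0002, np.float64(0.0194), 0]
[0.0022, -0.0357, 0.0002, np.float64(0.0194), 0]
[0.0015, -0.0357, 0.0002, np.float64(0.0194), 0]
[0.0008, -0.0357, 0.0002, np.float64(0.0194), 0]
[0.0001, -0.0357, 0.0002, np.float64(0.0194), 0]
[-0.0006, -0.0357, 0.0002, np.float64(0.0194), 0]
```

Emit:
carry_out(
  increments=[
    [0.005, -0.018, 0, 0.01, 0],
    [0.0095, -0.0345, 0, 0.0195, 0],
    [0.0085, -0.0345, 0, 0.0195, 0],
    [0.008, -0.035, 0, 0.0195, 0],
    [0.007, -0.035, 0, 0.0195, 0],
    [0.0065, -0.035, 0, 0.0195, 0],
    [0.006, -0.0355, 0, 0.0195, 0],
    [0.005, -0.0355, 0, 0.0195, 0],
  ],
)

```text
clock: 5.03
position: [0.5443, 0.0768, 0.1706]
tool_rot: [-180.0, -0.1, -169.8]
wrist_force: [0.5, 0.5, -2.8]
width: 0.176
finger_force: 59.3
```

Emit:
carry_out(
  increments=[
    [0.0045, -0.0355, 0, 0.0195, 0],
    [0.004, -0.0355, 0, 0.0195, 0],
    [0.003, -0.0355, 0, 0.0195, 0],
    [0.0025, -0.0355, 0, 0.0195, 0],
    [0.002, -0.0355, 0, 0.0195, 0],
    [0.001, -0.0355, 0, 0.0195, 0],
    [0, -0.0355, 0, 0.0195, 0],
    [0, -0.03, 0, 0.0195, 0],
  ],
)

```text
clock: 6.02
position: [0.5584, -0.2019, 0.1705]
tool_rot: [180.0, -0.1, -178.8]
wrist_force: [0.5, -0.5, -2.3]
width: 0.172
finger_force: 59.3
```

Emit:
carry_out(
  increments=[
    [0, -0.02, 0, 0.01, 0],
    [0, 0, 0, 0, 0],
  ],
)

```text
clock: 6.28
position: [0.5595, -0.2212, 0.171]
tool_rot: [180.0, -0.1, -179.3]
wrist_force: [-0.1, -0.4, -4.0]
width: 0.18
finger_force: 59.3
```

```bash
python3 - <<'E'
from h import *
plan(.561,-.223,.1,180.9,2,0)
for n in("top","side"):
    im,d=manip.snapshot(n)
    if n=="side": cv2.imwrite('pics/s3.png',cv2.resize(im[200:400,360:600],None,fx=3,fy=3,interpolation=cv2.INTER_CUBIC))
    hsv=cv2.cvtColor(im,cv2.COLOR_BGR2HSV)
    v,u=np.mgrid[:480,:640];W=world(n,np.stack([u,v],-1).reshape(-1,2),d.reshape(-1)).reshape(480,640,3)
    m=(hsv[...,0]>100)&(hsv[...,0]<125)&(hsv[...,1]>120)&(np.hypot(W[...,0]-.561,W[...,1]+.223)<.09)&(d>0)&(W[...,2]>.06)
    P=W[m]; print(n,m.sum(),cv2.minAreaRect((P[:,:2]*1000).astype(np.float32)) if m.sum()>20 else 0,np.percentile(P[:,2],[1,20,50,80,99]).round(3))
E
```

```text
pos [ 0.5595 -0.2212  0.171 ] rot [ 1.7997e+02 -8.0000e-02 -1.7933e+02] j [-21.6  11.3   8.   86.8  -0.  -22.2] D [ 0.0015 -0.0018 -0.071 ] dyaw 0.23 w 0.18030981764869888 f 59.33132529258728 [-0.1 -0.4 -4. ] t 6.275
[-0.0008, -0.0009, 0.0355, np.float64(-0.002), 0]
[-0.0008, -0.0009, 0.0355, np.float64(-0.002), 0]
top 631 ((560.0791015625, -204.7252197265625), (89.89112854003906, 114.90547180175781), 63.23347473144531) [0.132 0.136 0.139 0.164 0.241]
side 1441 ((562.00830078125, -232.45556640625), (113.59749603271484, 105.0519027709961), 1.2232874631881714) [0.13  0.135 0.138 0.142 0.179]
```

View pics/s3.png

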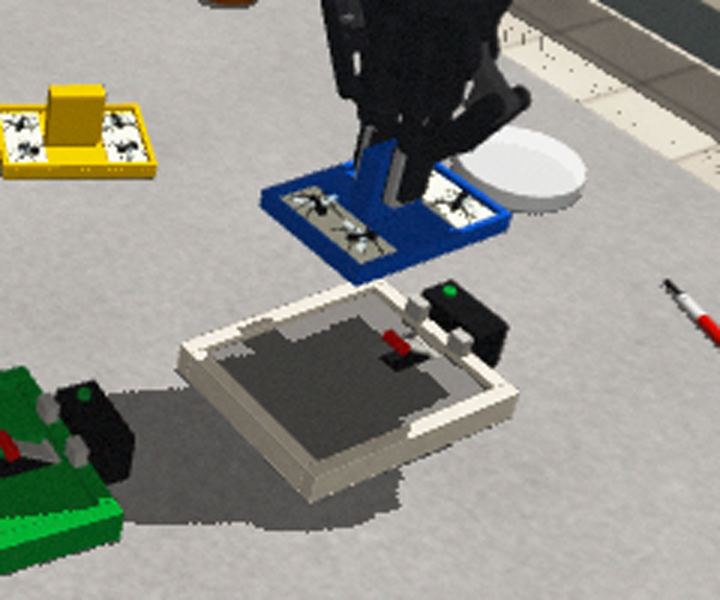

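The tray at crop (385,210) hangs level over the white dock and in line with it, and the red roller at (397,343) is up. Now I'll lower it.

Emit:
carry_out(
  increments=[
    [-0.001, -0.001, 0.015, -0.002, 0],
    [-0.0005, -0.001, 0.03, -0.002, 0],
    [0, 0, 0.025, 0, 0],
    [0, 0, 0.017, 0, 0],
    [0, 0, 0.01, 0, 0],
    [0, 0, 0.006, 0, 0],
    [0, 0, 0.004, 0, 0],
    [0, 0, 0, 0, 0],
  ],
)

```text
clock: 7.38
position: [0.5619, -0.2221, 0.0652]
tool_rot: [-180.0, 0.0, -179.0]
wrist_force: [0.3, 0.5, -2.6]
width: 0.179
finger_force: 59.4
```

```bash
python3 -c "
from h import *
plan(.561,-.223,.057,180.9,2,0)
im,d=manip.snapshot('side');cv2.imwrite('pics/s4.png',cv2.resize(im[240:400,390:560],None,fx=3.5,fy=3.5,interpolation=cv2.INTER_CUBIC))"
```

```text
pos [ 0.5619 -0.2221  0.0652] rot [-1.7999e+02  3.0000e-02 -1.7899e+02] j [-21.6  12.8  -1.9  75.2   0.  -22.6] D [-0.0009 -0.0009 -0.0082] dyaw -0.11 w 0.1793584378923356 f 59.35634672641754 [ 0.3  0.5 -2.6] t 7.375
[0.0005, -0.0004, 0.0041, np.float64(0.001), 0]
[0.0005, -0.0004, 0.0041, np.float64(0.001), 0]
```

View pics/s4.png

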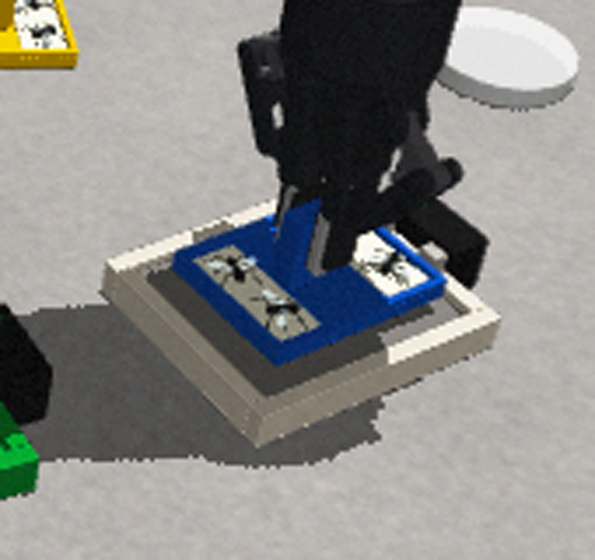

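The blue tray hovers a few mm above the nest at crop (310,285), inside the border and parallel to it. I'll lower it slowly to contact.

Emit:
carry_out(
  increments=[
    [0.0005, 0, 0.002, 0, 0],
    [0, 0, 0.002, 0, 0],
    [0, 0, 0.0015, 0, 0],
    [0, 0, 0.001, 0, 0],
    [0, 0, 0, 0, 0],
  ],
)

```text
clock: 8.05
position: [0.5612, -0.222, 0.0583]
tool_rot: [180.0, -0.0, -179.0]
wrist_force: [-0.6, 0.1, -2.6]
width: 0.177
finger_force: 59.4
```

Emit:
carry_out(
  increments=[
    [0, 0, 0.001, 0, 0],
    [0, 0, 0, 0, 0],
  ],
)

```text
clock: 8.3
position: [0.5613, -0.222, 0.0573]
tool_rot: [-180.0, 0.0, -179.0]
wrist_force: [-0.0, -0.6, -2.9]
width: 0.178
finger_force: 59.4
```

Emit:
carry_out(
  increments=[
    [0, 0, 0.0005, 0, 0],
    [0, 0, 0, 0, 0],
  ],
)

```text
clock: 8.55
position: [0.5613, -0.2221, 0.0572]
tool_rot: [-180.0, 0.0, -179.0]
wrist_force: [-0.2, 0.2, -0.1]
width: 0.178
finger_force: 59.9
```

Emit:
carry_out(
  increments=[
    [0, 0, 0.0005, 0, 0],
    [0, 0, 0, 0, 0],
  ],
)

```text
clock: 8.8
position: [0.5613, -0.2221, 0.0571]
tool_rot: [-180.0, 0.0, -179.0]
wrist_force: [-3.0, 1.6, 4.9]
width: 0.176
finger_force: 60.5
```

Contact: the wrist force has gone from about -2.7 N to +4.9 N at z = 0.057, the height expected for the seated tray. I'll release and back off.

Emit:
carry_out(
  increments=[
    [0, 0, 0, 0, 0.3],
    [0, 0, 0, 0, 0.6],
    [0, 0, 0, 0, 1],
    [0, 0, 0, 0, 1],
    [0, 0, 0, 0, 1],
    [0, 0, 0, 0, 1],
  ],
)

```text
clock: 9.55
position: [0.5613, -0.222, 0.0564]
tool_rot: [-180.0, 0.0, -179.0]
wrist_force: [-1.6, 0.4, -0.7]
width: 0.998
finger_force: 0.0
```

Emit:
carry_out(
  increments=[
    [0, 0, -0.01, 0, 1],
    [0, 0, -0.03, 0, 1],
    [0, 0, -0.05, 0, 1],
    [0, 0, -0.05, 0, 1],
    [0.05, 0, -0.02, 0, 1],
    [0.06, 0, 0, 0, 1],
    [0.05, 0, 0, 0, 1],
    [0, 0, 0, 0, 1],
  ],
)

```text
clock: 10.55
position: [0.399, -0.2249, 0.2181]
tool_rot: [-179.9, 0.1, -179.1]
wrist_force: [0.2, -0.1, 0.4]
width: 0.998
finger_force: 0.0
```

```bash
python3 - <<'E'
from h import *
o=manip.get_obs();print(o["position"],o["clock"],o["wrist_force"])
out=[]
for n in("top","side"):
    im,d=manip.snapshot(n)
    out.append(cv2.resize(im[100:240,390:530] if n=="top" else im[250:390,400:540],(400,400),interpolation=cv2.INTER_CUBIC))
    hsv=cv2.cvtColor(im,cv2.COLOR_BGR2HSV)
    v,u=np.mgrid[:480,:640];W=world(n,np.stack([u,v],-1).reshape(-1,2),d.reshape(-1)).reshape(480,640,3)
    m=(hsv[...,0]>100)&(hsv[...,0]<125)&(hsv[...,1]>120)&(np.hypot(W[...,0]-.561,W[...,1]+.223)<.08)&(d>0)&(W[...,2]<.08)
    P=W[m]; print(n,m.sum(),cv2.minAreaRect((P[:,:2]*1000).astype(np.float32)))
    # rim/deck plane fit
    Q=P[(P[:,2]<.035)];c=np.linalg.lstsq(np.c_[Q[:,:2]-[.561,-.223],np.ones(len(Q))],Q[:,2],rcond=None)[0];print("tilt x,y, z",c.round(4))
cv2.imwrite("pics/end.png",np.hstack(out))
E
```

```text
[ 0.39900637 -0.22489141  0.21808104] 10.55 [ 0.22299213 -0.09521659  0.40745062]
top 973 ((562.2568359375, -222.23193359375), (109.65348815917969, 80.42288208007812), 1.1432932615280151)
tilt x,y, z [-0.0042  0.0046  0.0237]
side 1614 ((567.6356811523438, -216.9540252685547), (122.69892883300781, 93.99861145019531), 1.4924532175064087)
tilt x,y, z [0.0155 0.0164 0.0235]
```

View pics/end.png

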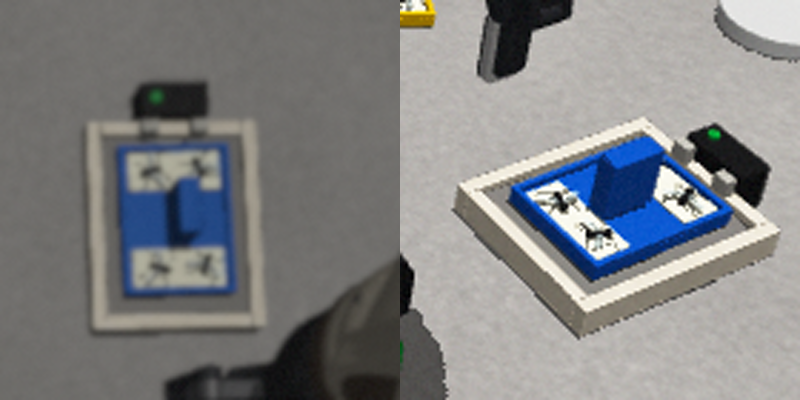

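The tray lies flat and centred in the nest: centre (562,-222) mm, yaw about 1°, deck at 23.6 mm, with the lever under its end. The gripper is clear, so I'll hand the job in.

```bash
python3 -c "
from h import *
print(manip.job_done())"
```

```text
the job is handed in; nothing more can be done
None
```

The small blue tray is released and lies flat, lengthwise, in the white dock's nest with its +x end over the lever (too covered to see, but the tray sits at seated height); the yellow tray was not touched, and the job is handed in at about 10.7 s.

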